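# Fit and hold the pressure cover on a circuit-board test jig

### The job

Take the orange pressure cover by its black bar out of the cardboard tray and bring it between the aluminium rails of the test jig, first resting it on the jig's hidden locating pin with its front edge level with the jig's front end (marked red, towards the robot), then moving it back along the rails until its socket drops over the pin and it sits on the green board. Press it fully down against the springs and finish like that, still gripping and pressing: do not let go. Leave the other things on the bench where they are, and the small parts in the tray.

Things in the scene. Friction and masses are not known exactly. Their poses are not given: they have to be found in the camera images.
- cover_grip (a point): Grip point of the loose orange cover (0.22 kg): plate 120 (x) x 66 (y) x 18 mm, black bar 14 (x) x 50 (y) x 36 mm upright on its middle; pinch the bar across its 14 mm. Point inside the bar, 40 mm above the underside, 14 below the bar's top; z up. Right below it, in the underside, a hidden socket 14 (x) x 20 (y) mm, 15 deep. Fits either way round. Starts flat on the tray's floor.
- jig: Fixed test jig, origin under its centre on the table. x runs along its rails, -x is its front end (red corners, towards the robot). Black base 190 (x) x 130 (y) x 30 mm high. Two aluminium rails along x over all 190 mm, 72 mm apart inside (the cover has 3 mm play each side), upright to 60 mm above the table, then flared out to 69 mm. Between them a sprung green board, top at 46 mm.
- jig_front (a point): Where the cover's grip point is when the cover rests level on the pin with its front edge level with the jig's front end: jig x = -35 mm, y = 0, 94 mm above the table; axes as the jig's. The cover always reaches over the pin here. Pause here 0.2 s or more (within 9 mm along the rails), held level: on the pin alone it would tip.
- jig_middle (a point): Point on the board's top at the jig's centre, 46 mm above the table. A fixed steel pin, 10 mm across, stands through the board on the centre line (jig y = 0), anywhere from jig x = -12 to +14 mm, top 54 mm above the table, edge chamfered 1.5 mm. Cover's grip point: 94 mm above the table riding on the pin, 86 mm dropped over it onto the board, 80 mm pressed fully down.
- board (a joint): Travel of the sprung green board, in m: 0 up, 0.006 fully pressed down. The springs push with 4 N at the top and 10 N at the bottom. It sinks only when the cover sits on the pin.
- tray: Fixed open cardboard tray, 300 mm (x) by 220 mm (y), walls 5 mm thick and 45 mm high, floor 5 mm above the table; origin at the centre of its underside. The cover and three small parts lie in it.
- gold_pot: Small brass pot in the tray, 36 mm across, 38 mm high; origin under its centre. Keep it in the tray.
- module: Blue box-shaped module in the tray, 36 x 30 x 24 mm; origin under its centre. Keep it in the tray.
- collar: Steel collar in the tray, 36 mm across, 16 mm high; origin under its centre. Keep it in the tray.
- brass_jar: Brass jar on the table, 52 mm across, 60 mm high; origin under its centre. Leave alone.
- white_tube: White upright cylinder on the table, 48 mm across, 90 mm high; origin under its centre. Leave alone.
- pen_cup: Empty steel pen cup on the table, 72 mm across, 90 mm high; origin under its centre. Leave alone.
- driver: Screwdriver lying on the table along its x axis, about 200 mm long. Leave alone.
- tape: Roll of brown tape lying on the table, 90 mm across, 24 mm high; origin under its centre. Leave alone.

How it is judged:
By the outcome, as a careful person would: the job done as asked, in the order asked, and still so for the second after the job is handed in, while the arm keeps its last pose, push and grip.
It also fails if it takes over 51 s, if anything falls off the work surface, if the arm or the gripper's body presses on something with over 40 N, if the wrist force passes 120 N, or if a joint passes its speed limit or range.

### The arm

A 6-joint arm with a two-finger parallel gripper is mounted at the origin on the work surface. World frame = base frame: x ahead of the robot, y to its left, z up, the work surface at z = 0. Lengths are in m, angles in rad, forces in N, time in s.
With the tool pointing down it reaches from about 0.375 to 0.9 m from the base axis. Payload 3.1 kg.
Tool frame: the origin (TCP) lies midway between the tips of the shut fingers; the grasp point (between the pads) lies 19 mm behind it (manip.grasp_offset is the distance from the TCP to the grasp point, in m); z points along the fingers, y is the line along which they close (so a half turn about z gives the same grasp; the last joint's range is limited). The gripper opens to 85 mm and grips with 20 to 120 N. Pads are 22 mm wide; open, the fingers measure 114 mm over their backs; the gripper's body (76 mm by 85 mm) begins 54 mm behind the grasp point. The pads swing forward as they close: fully open they stand 13 mm farther back than shut.
Start: joints at [1.137, 0.527, 1.433, -0, 1.181, -0.178], TCP at [0.157, 0.605, 0.231] pointing down, gripper open.
Joint ranges: [-3.08, 3.08], [-0.75, 2.2], [0.22, 2.44], [-1.43, 4.57], [0, 2.65], [-2.85, 2.85]. Speed limits (rad/s): [2.79, 2.79, 3.14, 3.14, 3.14, 3.14].

### API

Orientations are given as a unit quaternion [x, y, z, w].
In Python, from station import sensors, cams, order, manip gives the robot as it stands.
- The arm moves only by the tool move_arm, never from a script. Its argument "targets" is a list of rows, each an object of numbers: "dx", "dy", "dz": the shift along the world's x, y, z normalised to -1 to 1, where 1 is 25 mm; "rx", "ry", "rz": the turn, a rotation vector about the world's x, y, z normalised to -1 to 1, where 1 is 30 degrees. A call has exactly 10 rows; each row shifts and turns the commanded pose from where the row before left it; what a row does not reach is not made up. A row lasts 1/8 s, in which the tool goes at most 62.5 mm and 10.7 degrees, less where a joint would pass 70% of its speed; a pose out of reach is approached as far as the arm can. A call with a number of a shift or a turn outside -1 to 1 is refused whole. A call with a gripper value outside its range is refused whole. "claw" is the opening in per cent of the stroke, from 0 (shut) to 100 (fully open), set as the call begins (left out, the last holds). The fingers move at their own pace and stop on an object; "newtons" is the grip in N (left out, the last holds). Time passes only in rows, so rows that do not move let the fingers close, or fill a call up. It gives the time, the measured TCP pose, the force, the opening and the grip force at its end, in the units of the state.
- sensors.sense(): the state, without advancing time (a new reading comes with each control period).
- cams.snapshot(name): name is "side" or "top" or "wrist"; returns the picture (400x640x3 uint8, red, green, blue); there is no depth.
- cams.camera_model(name): a dict with "fx", "fy", "cx", "cy" (pixels), "distortion" ([k1, k2, p1, p2, k3] as OpenCV has them; the pictures are not rectified), "extrinsics" (4x4, takes a point from world to camera coordinates). Camera axes: x right, y down, z forward; pixel columns grow to the right and rows downward; lengths in m; the calibration is good to about 2 mm. A picture is of the moment at which its call begins: read the wrist's pose just before it. camera_model takes no time and is no camera call; for the wrist camera it gives the pose at the moment of the call.
- order.sign_off(): hands the job in; it is judged then, once.
The state is a dict: "t": time; "q": joint angles; "qd": joint speeds; "tau": joint torques, N m; "tcp_pos": TCP position; "tool_rot": TCP orientation; "force": force on the tool from outside, world axes, zero at the start; "ft_torque": the same for the moment, N m; "finger_gap": opening from 0.0 (shut) to 1.0 (fully open); "gripper_force": force on a finger pad.
Only numpy, scipy, OpenCV 4.12 (cv2) and the standard library are available. Lean on these libraries where they do the work, as an engineer would, in place of code of your own. Each camera call takes 0.05 s, during which the arm holds its last target. There are 200 camera calls.

## Working session

There is one attempt and no reset: what is moved stays moved. The work goes in short steps, Python scripts to look and compute and a tool call to move; the robot and the scene stay as the last step left them, time stands still between calls to the robot, and variables do not carry over. Pictures are saved under pics/ and viewed, at most 10 in all, crops included, and the job is handed in when it is done.

Besides the shell and the picture viewer there is one more tool, called after "Call:" as a command line: name --argument value ..., lists and objects as JSON in quotes. move_arm: Moves the arm, as the interface text tells. Scaled input: -1 to 1 covers 25 mm each way for a shift and 30 degrees each way for a turn. Its arguments: {"type":"object","properties":{"targets":{"type":"array"},"claw":{"type":"number"},"newtons":{"type":"number"}},"required":["targets"]}

```bash
mkdir -p pics; ls
python3 - <<'E'
from station import sensors,cams,order,manip
import cv2,numpy as np
s=sensors.sense();print(s['t'],s['tcp_pos'],s['tool_rot'],manip.grasp_offset)
a=[]
for n in('side','top'):
    im=cams.snapshot(n);cv2.imwrite(f'pics/{n}0.png',im[:,:,::-1]);m=cams.camera_model(n);print(n,m)
E
```

```text
pics
0.0 [0.15719009 0.60416158 0.23033106] [ 1.27043896e-01  9.91896479e-01 -1.05608402e-03 -3.28898601e-04] 0.0187
side {'fx': 441.22671608103786, 'fy': 441.22671608103786, 'cx': 320.1657206765359, 'cy': 193.97264684470082, 'distortion': array([-0.09925147,  0.        ,  0.        ,  0.        ,  0.        ]), 'extrinsics': array([[ 0.87972833, -0.47509101, -0.01914676, -0.48687931],
       [-0.36560334, -0.65014618, -0.66606617,  0.28105294],
       [ 0.30399386,  0.59295739, -0.74564688,  1.15819745],
       [ 0.        ,  0.        ,  0.        ,  1.        ]])}
top {'fx': 369.69224866459325, 'fy': 369.69224866459325, 'cx': 319.6961894002555, 'cy': 200.9155321058256, 'distortion': array([0.02151594, 0.        , 0.        , 0.        , 0.        ]), 'extrinsics': array([[-0.00760546, -0.99965829, -0.02500927,  0.01401801],
       [-0.98524032,  0.01176811, -0.17077184,  0.57405274],
       [ 0.1710078 ,  0.02334135, -0.98499315,  1.11275229],
       [ 0.        ,  0.        ,  0.        ,  1.        ]])}
```

View pics/top0.png

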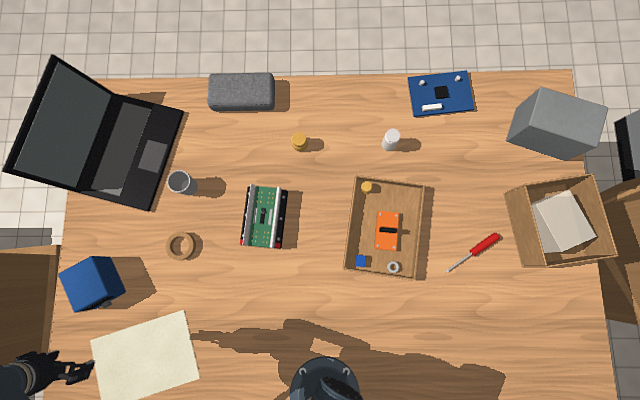

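View pics/side0.png

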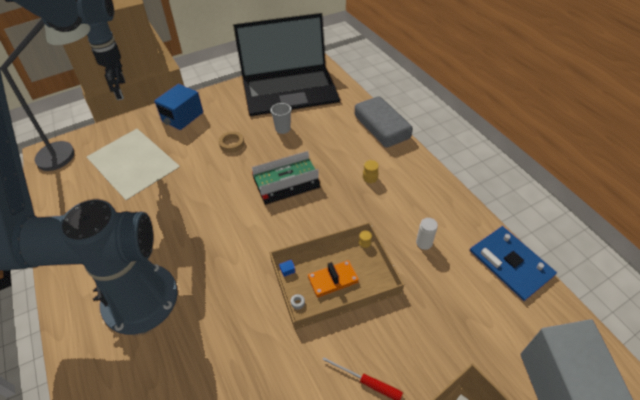

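The top view shows the cover at about (388,231), with its long side roughly along world x. The jig is at about (265,217), and its red corners are at (242,243) and (283,246). The small parts sit at the tray's left and lower edges; the side view agrees.

```bash
cat > h.py <<'E'
import numpy as np,cv2
from station import sensors,cams
def ray(m,uv):
    K=np.array([[m['fx'],0,m['cx']],[0,m['fy'],m['cy']],[0,0,1]])
    p=cv2.undistortPoints(np.float64(uv).reshape(-1,1,2),K,m['distortion']).reshape(-1,2)
    E=m['extrinsics'];R,t=E[:3,:3],E[:3,3]
    return -R.T@t,np.c_[p,np.ones(len(p))]@R
def plane(m,uv,z):
    c,d=ray(m,uv);return c+d*((z-c[2])/d[:,2])[:,None]
def blob(mask,box=None):
    mk=mask.astype(np.uint8)
    if box: b=np.zeros_like(mk);x0,y0,x1,y1=box;b[y0:y1,x0:x1]=1;mk*=b
    n,l,s,c=cv2.connectedComponentsWithStats(mk)
    return l==1+np.argmax(s[1:,4])
def rect(m,mask,z):
    cs,_=cv2.findContours(mask.astype(np.uint8),0,1)
    c=max(cs,key=cv2.contourArea).reshape(-1,2)
    P=plane(m,c,z)[:,:2]
    (cx,cy),(w,h),a=cv2.minAreaRect((P*1000).astype(np.float32))
    if w<h: w,h,a=h,w,a+90
    return [round(float(v),1) for v in(cx,cy,w,h,(a+90)%180-90)]
def hsv(im): return cv2.cvtColor(im,cv2.COLOR_RGB2HSV).astype(int)
def col(im,h0,h1,s,v=60):
    H=hsv(im);return (H[...,0]>=h0)&(H[...,0]<=h1)&(H[...,1]>s)&(H[...,2]>v)
E
python3 - <<'E'
from h import *
for n,bx in(('top',[(360,200,420,260),(235,175,300,255)]),('side',[(300,250,370,310),(245,145,330,210)])):
    im=cv2.imread(f'pics/{n}0.png')[:,:,::-1].copy();m=cams.camera_model(n)
    o=blob(col(im,4,14,200,150),bx[0]);print(n,'cover',o.sum(),rect(m,o,.023))
    H=hsv(im);b=blob(H[...,2]<45,(372,215,405,245) if n=='top' else (322,255,345,285));print('bar',rect(m,b,.059))
    g=col(im,60,90,80,40);g=blob(g,bx[1]);print('board',rect(m,g,.046))
    r=col(im,0,3,150,80)|col(im,176,180,150,80);x0,y0,x1,y1=bx[1];r[:,:x0]=0;r[:,x1:]=0;r[:y0]=0;r[y1:]=0
    k,l,s,c=cv2.connectedComponentsWithStats(r.astype(np.uint8));print('red',s[1:,4],c[1:],plane(m,c[1:],.03))
im=cv2.imread('pics/top0.png');im2=cv2.imread('pics/side0.png')
a=cv2.resize(im[175:265,230:300],None,fx=6,fy=6);b=cv2.resize(im2[145:210,245:330],(380,290));c=cv2.resize(im[200:260,360:420],(380,250))
cv2.imwrite('pics/crop1.png',np.hstack([a[:540],np.vstack([b,c])]))
E
```

```text
top cover 33 [444.3, -169.9, 49.8, 24.0, 24.8]
bar [480.8, -200.0, 48.9, 13.2, 83.7]
board [528.7, 189.7, 187.4, 65.7, -6.3]
red [12 25] [[240.83333333 241.33333333]
 [277.         245.        ]] [[0.45126751 0.25843532 0.03      ]
 [0.43866712 0.14405356 0.03      ]]
side cover 8 [501.1, -192.7, 24.2, 1.2, 83.6]
bar [477.8, -210.8, 56.8, 11.5, 81.7]
board [527.9, 196.0, 187.9, 50.1, -5.3]
red [15] [[264.46666667 196.33333333]] [[0.43742135 0.14441386 0.03      ]]
```

View pics/crop1.png

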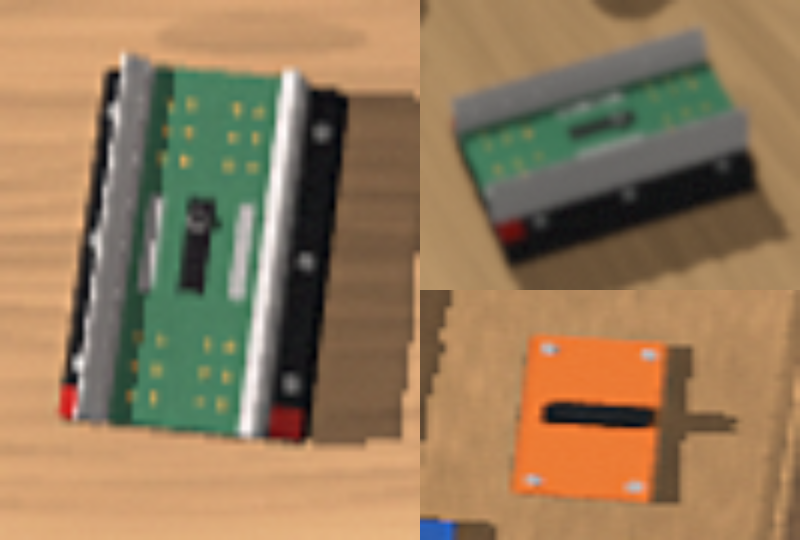

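The crop shows the pin near the far end of the board slot, at about top pixel (263,212). The jig yaw is about -6°, and the cover is nearly parallel to it. I'll move to a hover above the cover now.

Call:
move_arm --targets '[{"dx": 1, "dy": -1, "rz": -0.136}, {"dx": 1, "dy": -1, "rz": -0.136}, {"dx": 1, "dy": -1, "rz": -0.136}, {"dx": 1, "dy": -1, "rz": -0.136}, {"dx": 1, "dy": -1, "rz": -0.136}, {"dx": 1, "dy": -1, "rz": -0.136}, {"dx": 1, "dy": -1, "rz": -0.136}, {"dx": 1, "dy": -1, "rz": -0.136}, {"dx": 1, "dy": -1, "rz": -0.136}, {"dx": 1, "dy": -1, "rz": -0.136}]' --claw 100

```text
schema error: expected keys dx, dy, dz, rx, ry, rz
```

Call:
move_arm --targets '[{"dx": 1, "dy": -1, "rz": -0.136}, {"dx": 1, "dy": -1, "rz": -0.136}, {"dx": 1, "dy": -1, "rz": -0.136}, {"dx": 0, "dy": -1, "rz": -0.136}, {"dx": 0, "dy": -1, "rz": -0.136}, {"dx": 0, "dy": -1, "rz": -0.136}, {"dx": 0, "dy": -1, "rz": -0.136}, {"dx": 0, "dy": -1, "rz": -0.136}, {"dx": 0, "dy": -1, "rz": -0.136}, {"dx": 0, "dy": -1, "rz": -0.136}]'

```text
schema error: expected keys dx, dy, dz, rx, ry, rz
```

Call:
move_arm --targets '[{"dy": -1}, {"dy": -1}, {"dy": -1}, {"dy": -1}, {"dy": -1}, {"dy": -1}, {"dy": -1}, {"dy": -1}, {"dy": -1}, {"dy": -1}]'

```text
schema error: expected keys dx, dy, dz, rx, ry, rz
```

Call:
move_arm --targets '[{"dx": 1, "dy": -1, "dz": 0, "rx": 0, "ry": 0, "rz": -0.136}, {"dx": 1, "dy": -1, "dz": 0, "rx": 0, "ry": 0, "rz": -0.136}, {"dx": 1, "dy": -1, "dz": 0, "rx": 0, "ry": 0, "rz": -0.136}, {"dx": 1, "dy": -1, "dz": 0, "rx": 0, "ry": 0, "rz": -0.136}, {"dx": 1, "dy": -1, "dz": 0, "rx": 0, "ry": 0, "rz": -0.136}, {"dx": 1, "dy": -1, "dz": 0, "rx": 0, "ry": 0, "rz": -0.136}, {"dx": 1, "dy": -1, "dz": 0, "rx": 0, "ry": 0, "rz": -0.136}, {"dx": 1, "dy": -1, "dz": 0, "rx": 0, "ry": 0, "rz": -0.136}, {"dx": 1, "dy": -1, "dz": 0, "rx": 0, "ry": 0, "rz": -0.136}, {"dx": 1, "dy": -1, "dz": 0, "rx": 0, "ry": 0, "rz": -0.136}]' --claw 100

```text
t: 1.35
tcp_pos: [0.4079, 0.3538, 0.2309]
tool_rot: [0.466, 0.885, -0.0, -0.0]
force: [0.7, 0.6, 0.5]
finger_gap: 1.004
gripper_force: 0.0
```

Call:
move_arm --targets '[{"dx": 1, "dy": -1, "dz": 0, "rx": 0, "ry": 0, "rz": -0.136}, {"dx": 1, "dy": -1, "dz": 0, "rx": 0, "ry": 0, "rz": -0.136}, {"dx": 1, "dy": -1, "dz": 0, "rx": 0, "ry": 0, "rz": -0.136}, {"dx": 0, "dy": -1, "dz": 0, "rx": 0, "ry": 0, "rz": -0.136}, {"dx": 0, "dy": -1, "dz": 0, "rx": 0, "ry": 0, "rz": -0.136}, {"dx": 0, "dy": -1, "dz": 0, "rx": 0, "ry": 0, "rz": -0.136}, {"dx": 0, "dy": -1, "dz": 0, "rx": 0, "ry": 0, "rz": -0.136}, {"dx": 0, "dy": -1, "dz": 0, "rx": 0, "ry": 0, "rz": -0.136}, {"dx": 0, "dy": -1, "dz": 0, "rx": 0, "ry": 0, "rz": -0.136}, {"dx": 0, "dy": -1, "dz": 0, "rx": 0, "ry": 0, "rz": -0.136}]'

```text
t: 2.6
tcp_pos: [0.4821, 0.104, 0.231]
tool_rot: [0.745, 0.667, -0.0, -0.0]
force: [0.6, 0.8, 0.6]
finger_gap: 0.999
gripper_force: 0.0
```

Run:
```python
from h import *
m=cams.camera_model('wrist');np.save('w1.npy',m,allow_pickle=True)
im=cams.snapshot('wrist');cv2.imwrite('pics/w1.png',im[:,:,::-1])
for p in((.5287,.19,.046),(.44,.2,.06)):
    q=m['extrinsics']@np.r_[p,1];print(m['fx']*q[0]/q[2]+m['cx'],m['fy']*q[1]/q[2]+m['cy'],q[2])
```

```text
360.92882302091544 78.95252085340977 0.3091362916922079
262.4578383545879 77.75809881314359 0.29563707555952357
```

View pics/w1.png

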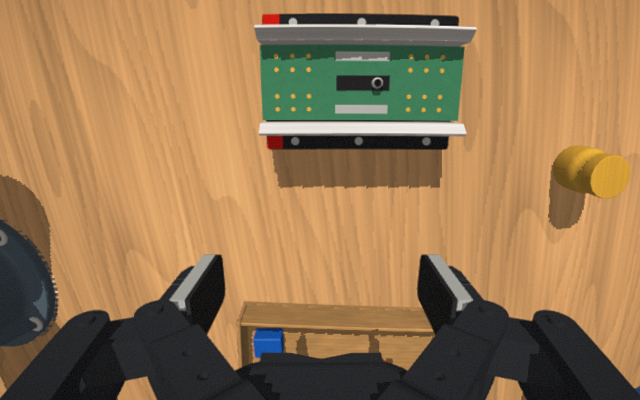

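The wrist view shows the whole jig. The pin top is at about (377,83), the board's front edge at u≈262 and its rear edge at u≈463, and the gold rails are clear.

Run:
```python
from h import *
m=np.load('w1.npy',allow_pickle=True).item();im=cv2.imread('pics/w1.png')[:,:,::-1].copy()
g=blob(col(im,60,90,80,40),(240,0,490,150));print('board',rect(m,g,.046))
cnt=[]
for r in range(55,118):
    x=np.flatnonzero(g[r]);cnt.append((r,x.min(),x.max()))
cnt=np.array(cnt)
P0=plane(m,cnt[:,[1,0]],.046)[:,:2];P1=plane(m,cnt[:,[2,0]],.046)[:,:2]
print('front mean',P0.mean(0),'back',P1.mean(0),np.linalg.norm(P1.mean(0)-P0.mean(0)))
cy=[]
# near rail bottom inner edge & board bottom edge: lowest green per column
for lo in (0,1):
    c=np.arange(275,455);rr=np.array([ (np.flatnonzero(g[:140,k]).max() if lo else np.flatnonzero(g[:,k]).min()) for k in c])
    P=plane(m,np.c_[c,rr],.046)[:,:2];f=np.polyfit(P[:,0],P[:,1],1);print('line',np.degrees(np.arctan(f[0])),f)
# bright rail top lines
H=hsv(im)
gray=cv2.cvtColor(im,cv2.COLOR_RGB2GRAY)
p=plane(m,[[377,83]],.054)[0];print('pin',p)
cir=cv2.HoughCircles(cv2.resize(gray[65:100,355:400],None,fx=8,fy=8,interpolation=2),3,1,50,param1=80,param2=15,minRadius=25,maxRadius=70);print(None if cir is None else cir[0,:3]/8+[355,65,0])
top=cams.camera_model('top');print('pin from top',plane(top,[[263.3,211.7]],.054))
it=cv2.imread('pics/top0.png')[:,:,::-1].copy()
o=blob(col(it,5,18,150,150),(360,200,420,260));print('cover',o.sum(),rect(top,o,.023))
print('red corners z30',plane(m,[[262.5,14],[460,16]],.03)[:,:2])
```

```text
board [529.3, 187.1, 189.3, 68.1, -6.3]
front mean [0.43555894 0.1949581 ] back [0.62271072 0.17536774] 0.18817431026556314
line -6.4570414474452305 [-0.11317617  0.28097363]
line -6.464245208121991 [-0.11330351  0.21355421]
pin [0.5426544  0.18559524 0.054     ]
[[377.5625      82.8125       5.61250019]]
pin from top [[0.54127888 0.18493673 0.054     ]]
cover 738 [482.8, -200.5, 122.6, 69.8, -6.5]
red corners z30 [[0.44344991 0.26145758]
 [0.63103924 0.24079934]]
```

Call:
move_arm --targets '[{"dx": 0, "dy": -1, "dz": 0, "rx": 0, "ry": 0, "rz": 0}, {"dx": 0, "dy": -1, "dz": 0, "rx": 0, "ry": 0, "rz": 0}, {"dx": 0, "dy": -1, "dz": 0, "rx": 0, "ry": 0, "rz": 0}, {"dx": 0, "dy": -1, "dz": 0, "rx": 0, "ry": 0, "rz": 0}, {"dx": 0, "dy": -1, "dz": 0, "rx": 0, "ry": 0, "rz": 0}, {"dx": 0, "dy": -1, "dz": 0, "rx": 0, "ry": 0, "rz": 0}, {"dx": 0, "dy": -1, "dz": 0, "rx": 0, "ry": 0, "rz": 0}, {"dx": 0, "dy": -1, "dz": 0, "rx": 0, "ry": 0, "rz": 0}, {"dx": 0, "dy": -1, "dz": 0, "rx": 0, "ry": 0, "rz": 0}, {"dx": 0, "dy": -1, "dz": 0, "rx": 0, "ry": 0, "rz": 0}]'

```text
t: 3.9
tcp_pos: [0.4824, -0.1456, 0.231]
tool_rot: [0.744, 0.668, 0.0, -0.0]
force: [-0.7, 0.3, -0.3]
finger_gap: 1.003
gripper_force: 0.0
```

Call:
move_arm --targets '[{"dx": 0, "dy": -1, "dz": 0, "rx": 0, "ry": 0, "rz": 0}, {"dx": 0, "dy": -1, "dz": 0, "rx": 0, "ry": 0, "rz": 0}, {"dx": 0, "dy": -1, "dz": 0, "rx": 0, "ry": 0, "rz": 0}, {"dx": 0, "dy": -1, "dz": 0, "rx": 0, "ry": 0, "rz": 0}, {"dx": 0, "dy": -1, "dz": 0, "rx": 0, "ry": 0, "rz": 0}, {"dx": 0, "dy": -1, "dz": 0, "rx": 0, "ry": 0, "rz": 0}, {"dx": 0, "dy": 0, "dz": 0, "rx": 0, "ry": 0, "rz": 0}, {"dx": 0, "dy": 0, "dz": 0, "rx": 0, "ry": 0, "rz": 0}, {"dx": 0, "dy": 0, "dz": 0, "rx": 0, "ry": 0, "rz": 0}, {"dx": 0, "dy": 0, "dz": 0, "rx": 0, "ry": 0, "rz": 0}]'

```text
t: 5.15
tcp_pos: [0.4825, -0.2944, 0.2314]
tool_rot: [0.744, 0.668, 0.0, -0.0]
force: [0.4, -1.0, 0.9]
finger_gap: 1.002
gripper_force: 0.0
```

Run:
```python
from h import *
m=cams.camera_model('wrist');np.save('w2.npy',m,allow_pickle=True)
im=cams.snapshot('wrist');cv2.imwrite('pics/w2.png',im[:,:,::-1])
o=blob(col(im,4,18,150,130));print('cover',o.sum(),rect(m,o,.023))
H=hsv(im);ys,xs=np.nonzero(o);b=blob(H[...,2]<50,(xs.min()+5,max(0,ys.min()-30),xs.max()-5,ys.max()-5));print('bar top',rect(m,b,.059),b.sum(),xs.min(),xs.max(),ys.min(),ys.max())
```

```text
cover 7207 [482.4, -202.9, 122.2, 67.0, -6.5]
bar top [482.5, -203.0, 47.6, 11.9, 83.7] 762 250 373 46 115
```

View pics/w2.png

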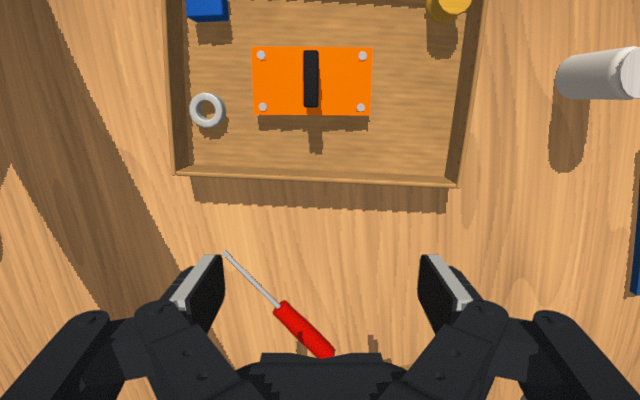

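The cover is at (0.4825, -0.203) with yaw -6.5°. Both the plate and the bar give the same centre, so I'll descend.

Call:
move_arm --targets '[{"dx": 0, "dy": 0.915, "dz": -0.6, "rx": 0, "ry": 0, "rz": 0}, {"dx": 0, "dy": 0.915, "dz": -0.6, "rx": 0, "ry": 0, "rz": 0}, {"dx": 0, "dy": 0.915, "dz": -0.6, "rx": 0, "ry": 0, "rz": 0}, {"dx": 0, "dy": 0.915, "dz": -0.6, "rx": 0, "ry": 0, "rz": 0}, {"dx": 0, "dy": 0, "dz": -1, "rx": 0, "ry": 0, "rz": 0}, {"dx": 0, "dy": 0, "dz": -1, "rx": 0, "ry": 0, "rz": 0}, {"dx": 0, "dy": 0, "dz": -1, "rx": 0, "ry": 0, "rz": 0}, {"dx": 0, "dy": 0, "dz": -1, "rx": 0, "ry": 0, "rz": 0}, {"dx": 0, "dy": 0, "dz": -1, "rx": 0, "ry": 0, "rz": 0}, {"dx": 0, "dy": 0, "dz": -0.76, "rx": 0, "ry": 0, "rz": 0}]'

```text
t: 6.45
tcp_pos: [0.4826, -0.2034, 0.0265]
tool_rot: [0.744, 0.668, -0.0, -0.0]
force: [-0.1, -0.1, 0.3]
finger_gap: 0.998
gripper_force: 0.0
```

Call:
move_arm --targets '[{"dx": 0, "dy": 0, "dz": 0, "rx": 0, "ry": 0, "rz": 0}, {"dx": 0, "dy": 0, "dz": 0, "rx": 0, "ry": 0, "rz": 0}, {"dx": 0, "dy": 0, "dz": 0, "rx": 0, "ry": 0, "rz": 0}, {"dx": 0, "dy": 0, "dz": 0, "rx": 0, "ry": 0, "rz": 0}, {"dx": 0, "dy": 0, "dz": 0, "rx": 0, "ry": 0, "rz": 0}, {"dx": 0, "dy": 0, "dz": 0, "rx": 0, "ry": 0, "rz": 0}, {"dx": 0, "dy": 0, "dz": 0, "rx": 0, "ry": 0, "rz": 0}, {"dx": 0, "dy": 0, "dz": 0, "rx": 0, "ry": 0, "rz": 0}, {"dx": 0, "dy": 0, "dz": 0, "rx": 0, "ry": 0, "rz": 0}, {"dx": 0, "dy": 0, "dz": 0, "rx": 0, "ry": 0, "rz": 0}]' --claw 0 --newtons 60

```text
t: 7.7
tcp_pos: [0.483, -0.204, 0.0283]
tool_rot: [0.744, 0.668, 0.0, 0.001]
force: [-0.8, 0.4, 5.7]
finger_gap: 0.154
gripper_force: 60.1
```

Call:
move_arm --targets '[{"dx": 0, "dy": 0, "dz": 0.5, "rx": 0, "ry": 0, "rz": 0}, {"dx": 0, "dy": 0, "dz": 0.7, "rx": 0, "ry": 0, "rz": 0}, {"dx": 0, "dy": 0, "dz": 1, "rx": 0, "ry": 0, "rz": 0}, {"dx": 0, "dy": 0, "dz": 1, "rx": 0, "ry": 0, "rz": 0}, {"dx": 0, "dy": 0.4, "dz": 0.8, "rx": 0, "ry": 0, "rz": 0}, {"dx": 0.1, "dy": 0.7, "dz": 0, "rx": 0, "ry": 0, "rz": 0}, {"dx": 0.1, "dy": 1, "dz": 0, "rx": 0, "ry": 0, "rz": 0}, {"dx": 0.1, "dy": 1, "dz": 0, "rx": 0, "ry": 0, "rz": 0}, {"dx": 0.1, "dy": 1, "dz": 0, "rx": 0, "ry": 0, "rz": 0}, {"dx": 0.1, "dy": 1, "dz": 0, "rx": 0, "ry": 0, "rz": -0.008}]'

```text
t: 8.95
tcp_pos: [0.4939, -0.0742, 0.1263]
tool_rot: [0.746, 0.666, -0.001, -0.001]
force: [0.6, -0.1, -2.2]
finger_gap: 0.152
gripper_force: 58.9
```

Call:
move_arm --targets '[{"dx": 0, "dy": 1, "dz": 0, "rx": 0, "ry": 0, "rz": 0}, {"dx": 0, "dy": 1, "dz": 0, "rx": 0, "ry": 0, "rz": 0}, {"dx": 0, "dy": 1, "dz": 0, "rx": 0, "ry": 0, "rz": 0}, {"dx": 0, "dy": 1, "dz": 0, "rx": 0, "ry": 0, "rz": 0}, {"dx": 0, "dy": 1, "dz": 0, "rx": 0, "ry": 0, "rz": 0}, {"dx": 0, "dy": 1, "dz": 0, "rx": 0, "ry": 0, "rz": 0}, {"dx": 0, "dy": 1, "dz": 0, "rx": 0, "ry": 0, "rz": 0}, {"dx": 0, "dy": 1, "dz": 0, "rx": 0, "ry": 0, "rz": 0}, {"dx": 0, "dy": 0.7, "dz": 0, "rx": 0, "ry": 0, "rz": 0}, {"dx": 0, "dy": 0.4, "dz": 0, "rx": 0, "ry": 0, "rz": 0}]'

```text
t: 10.2
tcp_pos: [0.4942, 0.1524, 0.1267]
tool_rot: [0.745, 0.667, -0.001, -0.0]
force: [0.4, -0.5, -2.1]
finger_gap: 0.154
gripper_force: 58.9
```

Run:
```python
from h import *
s=sensors.sense();print(s['tcp_pos'],s['force'],s['finger_gap'])
m=cams.camera_model('wrist');np.save('w3.npy',m,allow_pickle=True)
im=cams.snapshot('wrist');cv2.imwrite('pics/w3.png',im[:,:,::-1])
a=cams.snapshot('side');cv2.imwrite('pics/s3.png',a[:,:,::-1])
c=cv2.resize(a[100:230,220:350,::-1],(400,400),interpolation=2)
cv2.imwrite('pics/c3.png',np.hstack([cv2.resize(im[:,:,::-1],(400,250)),c[:250]]) if 0 else np.hstack([im[:400,120:520,::-1],c]))
```

```text
[0.49421192 0.15238867 0.12674041] [ 0.39072217 -0.52600108 -2.06666733] 0.153804425007507
```

View pics/c3.png

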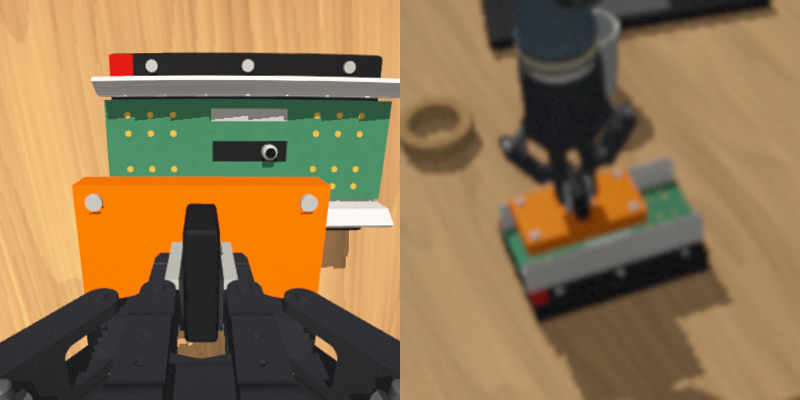

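The cover is held level between the fingers. In the wrist crop the plate's rear edge is at row ~185, with columns 75 to 331 (plus 120), and the pin is at (389,152).

Run:
```python
from h import *
m=np.load('w3.npy',allow_pickle=True).item();im=cv2.imread('pics/w3.png')[:,:,::-1].copy()
print('pin',plane(m,[[389,152]],.054))
g=blob(col(im,60,90,80,40))
c=np.arange(240,495);r=[np.flatnonzero(g[:,k]).min() for k in c];P=plane(m,np.c_[c,r],.046);f=np.polyfit(P[:,0],P[:,1],1);print('far board edge',np.degrees(np.arctan(f[0])))
rr=np.arange(125,170);P=plane(m,[[np.flatnonzero(g[k]).min(),k] for k in rr],.046);print('front edge pt',P.mean(0))
o=blob(col(im,4,20,150,100));H=hsv(im)
ys,xs=np.nonzero(o);print(xs.min(),xs.max(),ys.min())
for k in(210,250,300,320,420,440): print(k,[ (int(y),int(H[y,k,2])) for y in range(174,192,2)])
L=[];R=[]
for k in range(192,235): x=np.flatnonzero(o[k]);L.append([x.min(),k]);R.append([x.max()+1,k])
zt=.1214
L=plane(m,L,zt)[:,:2];R=plane(m,R,zt)[:,:2]
fl=np.polyfit(L[:,1],L[:,0],1);fr=np.polyfit(R[:,1],R[:,0],1);print('side yaw',np.degrees(np.arctan(fl[0])),np.degrees(np.arctan(fr[0])))
print('mid at y=.18',(np.polyval(fl,.18)+np.polyval(fr,.18))/2,'width',np.polyval(fr,.18)-np.polyval(fl,.18))
B=[]
for k in list(range(210,300))+list(range(340,430)):
    ycol=H[176:192,k,2].astype(int);d=np.diff(ycol[3:]);B.append([k,180+int(np.argmax(np.abs(d)))])
P=plane(m,B,zt);f=np.polyfit(P[:,0],P[:,1],1);print('rear edge yaw',np.degrees(np.arctan(f[0])),'y at x=.498',np.polyval(f,.498))
bt=[[np.flatnonzero(o[:,k]).min(),k] for k in range(200,440)];bt=plane(m,[[b,a] for a,b in bt],zt-.018);f=np.polyfit(bt[:,0],bt[:,1],1);print('bottom rear y',np.polyval(f,.498),np.degrees(np.arctan(f[0])))
```

```text
pin [[0.54224176 0.18669537 0.054     ]]
far board edge -6.25446887375545
front edge pt [0.43581287 0.20074935 0.046     ]
192 450 177
210 [(174, 235), (176, 237), (178, 241), (180, 242), (182, 242), (184, 242), (186, 250), (188, 250), (190, 250)]
250 [(174, 149), (176, 153), (178, 242), (180, 242), (182, 241), (184, 243), (186, 250), (188, 250), (190, 250)]
300 [(174, 146), (176, 161), (178, 242), (180, 242), (182, 241), (184, 243), (186, 250), (188, 251), (190, 250)]
320 [(174, 147), (176, 162), (178, 243), (180, 242), (182, 241), (184, 242), (186, 251), (188, 251), (190, 251)]
420 [(174, 148), (176, 143), (178, 244), (180, 240), (182, 241), (184, 242), (186, 249), (188, 250), (190, 250)]
440 [(174, 145), (176, 145), (178, 140), (180, 243), (182, 241), (184, 241), (186, 249), (188, 250), (190, 250)]
side yaw 6.430541526206702 6.164213293675134
mid at y=.18 0.4968931734630115 width 0.12121420516109682
rear edge yaw -6.475104846292782 y at x=.498 0.1862425650153508
bottom rear y 0.18601284757305844 -6.328390272270476
```

Call:
move_arm --targets '[{"dx": 0.05, "dy": 0.5, "dz": 0, "rx": 0, "ry": 0, "rz": 0}, {"dx": 0, "dy": 0.6, "dz": 0, "rx": 0, "ry": 0, "rz": 0}, {"dx": 0, "dy": 0.43, "dz": 0, "rx": 0, "ry": 0, "rz": 0}, {"dx": 0, "dy": 0, "dz": -0.3, "rx": 0, "ry": 0, "rz": 0}, {"dx": 0, "dy": 0, "dz": -0.4, "rx": 0, "ry": 0, "rz": 0}, {"dx": 0, "dy": 0, "dz": -0.4, "rx": 0, "ry": 0, "rz": 0}, {"dx": 0, "dy": 0, "dz": -0.4, "rx": 0, "ry": 0, "rz": 0}, {"dx": 0, "dy": 0, "dz": -0.3, "rx": 0, "ry": 0, "rz": 0}, {"dx": 0, "dy": 0, "dz": 0, "rx": 0, "ry": 0, "rz": 0}, {"dx": 0, "dy": 0, "dz": 0, "rx": 0, "ry": 0, "rz": 0}]'

```text
t: 11.55
tcp_pos: [0.4965, 0.1895, 0.0824]
tool_rot: [0.746, 0.666, 0.0, 0.0]
force: [-0.1, -0.0, -3.1]
finger_gap: 0.154
gripper_force: 58.8
```

Call:
move_arm --targets '[{"dx": -0.03, "dy": 0.05, "dz": 0, "rx": 0, "ry": 0, "rz": 0}, {"dx": 0, "dy": 0, "dz": -0.08, "rx": 0, "ry": 0, "rz": 0}, {"dx": 0, "dy": 0, "dz": -0.08, "rx": 0, "ry": 0, "rz": 0}, {"dx": 0, "dy": 0, "dz": -0.03, "rx": 0, "ry": 0, "rz": 0}, {"dx": 0, "dy": 0, "dz": -0.03, "rx": 0, "ry": 0, "rz": 0}, {"dx": 0, "dy": 0, "dz": 0, "rx": 0, "ry": 0, "rz": 0}, {"dx": 0, "dy": 0, "dz": 0, "rx": 0, "ry": 0, "rz": 0}, {"dx": 0, "dy": 0, "dz": 0, "rx": 0, "ry": 0, "rz": 0}, {"dx": 0, "dy": 0, "dz": 0, "rx": 0, "ry": 0, "rz": 0}, {"dx": 0, "dy": 0, "dz": 0, "rx": 0, "ry": 0, "rz": 0}]'

```text
t: 12.8
tcp_pos: [0.4954, 0.1908, 0.077]
tool_rot: [0.746, 0.666, 0.0, -0.0]
force: [-3.8, 0.3, 5.4]
finger_gap: 0.154
gripper_force: 59.9
```

Run:
```python
from station import sensors
s=sensors.sense();print(s['tcp_pos'],s['tool_rot'],s['force'],s['ft_torque'])
```

```text
[0.49540628 0.19082544 0.07703997] [ 7.45701570e-01  6.66280097e-01  7.00031276e-06 -2.26444863e-05] [-3.79493327  0.28307284  5.35772206] [-0.01639263  0.21747458 -0.01363322]
```

It is resting on the pin: net upward force is about 7.5 N at TCP z 0.077, against 0.0773 predicted. It has paused there, so I'll slide it back now.

Call:
move_arm --targets '[{"dx": 0.15, "dy": -0.017, "dz": 0, "rx": 0, "ry": 0, "rz": 0}, {"dx": 0.25, "dy": -0.028, "dz": 0, "rx": 0, "ry": 0, "rz": 0}, {"dx": 0.3, "dy": -0.034, "dz": 0, "rx": 0, "ry": 0, "rz": 0}, {"dx": 0.3, "dy": -0.034, "dz": 0, "rx": 0, "ry": 0, "rz": 0}, {"dx": 0.3, "dy": -0.034, "dz": 0, "rx": 0, "ry": 0, "rz": 0}, {"dx": 0.3, "dy": -0.034, "dz": 0, "rx": 0, "ry": 0, "rz": 0}, {"dx": 0.1, "dy": -0.011, "dz": 0, "rx": 0, "ry": 0, "rz": 0}, {"dx": 0.04, "dy": -0.005, "dz": 0, "rx": 0, "ry": 0, "rz": 0}, {"dx": 0, "dy": 0, "dz": 0, "rx": 0, "ry": 0, "rz": 0}, {"dx": 0, "dy": 0, "dz": 0, "rx": 0, "ry": 0, "rz": 0}]'

```text
t: 14.05
tcp_pos: [0.536, 0.1861, 0.077]
tool_rot: [0.746, 0.666, -0.002, -0.002]
force: [-5.7, 0.8, 9.6]
finger_gap: 0.154
gripper_force: 60.6
```

Call:
move_arm --targets '[{"dx": 0.06, "dy": -0.006, "dz": 0, "rx": 0, "ry": 0, "rz": 0}, {"dx": 0.06, "dy": -0.006, "dz": 0, "rx": 0, "ry": 0, "rz": 0}, {"dx": 0.04, "dy": -0.005, "dz": 0, "rx": 0, "ry": 0, "rz": 0}, {"dx": 0.04, "dy": -0.005, "dz": 0, "rx": 0, "ry": 0, "rz": 0}, {"dx": 0, "dy": 0, "dz": 0, "rx": 0, "ry": 0, "rz": 0}, {"dx": 0, "dy": 0, "dz": 0, "rx": 0, "ry": 0, "rz": 0}, {"dx": 0, "dy": 0, "dz": 0, "rx": 0, "ry": 0, "rz": 0}, {"dx": 0, "dy": 0, "dz": 0, "rx": 0, "ry": 0, "rz": 0}, {"dx": 0, "dy": 0, "dz": 0, "rx": 0, "ry": 0, "rz": 0}, {"dx": 0, "dy": 0, "dz": 0, "rx": 0, "ry": 0, "rz": 0}]'

```text
t: 15.3
tcp_pos: [0.544, 0.1854, 0.0769]
tool_rot: [0.746, 0.666, 0.0, 0.0]
force: [-0.3, 0.6, -2.8]
finger_gap: 0.153
gripper_force: 58.8
```

The vertical force is gone, so the socket is over the pin. Lowering onto the board.

Call:
move_arm --targets '[{"dx": -0.02, "dy": 0.002, "dz": 0, "rx": 0, "ry": 0, "rz": 0}, {"dx": 0, "dy": 0, "dz": -0.08, "rx": 0, "ry": 0, "rz": 0}, {"dx": 0, "dy": 0, "dz": -0.08, "rx": 0, "ry": 0, "rz": 0}, {"dx": 0, "dy": 0, "dz": -0.08, "rx": 0, "ry": 0, "rz": 0}, {"dx": 0, "dy": 0, "dz": -0.08, "rx": 0, "ry": 0, "rz": 0}, {"dx": 0, "dy": 0, "dz": -0.04, "rx": 0, "ry": 0, "rz": 0}, {"dx": 0, "dy": 0, "dz": 0, "rx": 0, "ry": 0, "rz": 0}, {"dx": 0, "dy": 0, "dz": 0, "rx": 0, "ry": 0, "rz": 0}, {"dx": 0, "dy": 0, "dz": 0, "rx": 0, "ry": 0, "rz": 0}, {"dx": 0, "dy": 0, "dz": 0, "rx": 0, "ry": 0, "rz": 0}]'

```text
t: 16.55
tcp_pos: [0.5434, 0.1854, 0.0679]
tool_rot: [0.746, 0.666, -0.0, -0.0]
force: [-1.1, -0.4, 1.2]
finger_gap: 0.15
gripper_force: 59.4
```

Call:
move_arm --targets '[{"dx": 0, "dy": 0, "dz": -0.06, "rx": 0, "ry": 0, "rz": 0}, {"dx": 0, "dy": 0, "dz": -0.06, "rx": 0, "ry": 0, "rz": 0}, {"dx": 0, "dy": 0, "dz": -0.06, "rx": 0, "ry": 0, "rz": 0}, {"dx": 0, "dy": 0, "dz": -0.04, "rx": 0, "ry": 0, "rz": 0}, {"dx": 0, "dy": 0, "dz": 0, "rx": 0, "ry": 0, "rz": 0}, {"dx": 0, "dy": 0, "dz": 0, "rx": 0, "ry": 0, "rz": 0}, {"dx": 0, "dy": 0, "dz": 0, "rx": 0, "ry": 0, "rz": 0}, {"dx": 0, "dy": 0, "dz": 0, "rx": 0, "ry": 0, "rz": 0}, {"dx": 0, "dy": 0, "dz": 0, "rx": 0, "ry": 0, "rz": 0}, {"dx": 0, "dy": 0, "dz": 0, "rx": 0, "ry": 0, "rz": 0}]'

```text
t: 17.8
tcp_pos: [0.5435, 0.1854, 0.0632]
tool_rot: [0.746, 0.666, 0.0, 0.0]
force: [-2.9, -0.2, 9.6]
finger_gap: 0.154
gripper_force: 60.6
```

Call:
move_arm --targets '[{"dx": 0, "dy": 0, "dz": -0.03, "rx": 0, "ry": 0, "rz": 0}, {"dx": 0, "dy": 0, "dz": -0.03, "rx": 0, "ry": 0, "rz": 0}, {"dx": 0, "dy": 0, "dz": 0, "rx": 0, "ry": 0, "rz": 0}, {"dx": 0, "dy": 0, "dz": 0, "rx": 0, "ry": 0, "rz": 0}, {"dx": 0, "dy": 0, "dz": 0, "rx": 0, "ry": 0, "rz": 0}, {"dx": 0, "dy": 0, "dz": 0, "rx": 0, "ry": 0, "rz": 0}, {"dx": 0, "dy": 0, "dz": 0, "rx": 0, "ry": 0, "rz": 0}, {"dx": 0, "dy": 0, "dz": 0, "rx": 0, "ry": 0, "rz": 0}, {"dx": 0, "dy": 0, "dz": 0, "rx": 0, "ry": 0, "rz": 0}, {"dx": 0, "dy": 0, "dz": 0, "rx": 0, "ry": 0, "rz": 0}]'

```text
t: 19.05
tcp_pos: [0.5436, 0.1854, 0.0632]
tool_rot: [0.746, 0.666, 0.0, 0.0]
force: [-5.7, -1.4, 18.9]
finger_gap: 0.151
gripper_force: 62.0
```

Run:
```python
from h import *
im=cams.snapshot('wrist');a=cams.snapshot('side')
c=cv2.resize(a[100:230,220:350,::-1],(400,400),interpolation=2)
cv2.imwrite('pics/c4.png',np.hstack([im[:400,120:520,::-1],c]))
```

```text
(no output)
```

View pics/c4.png

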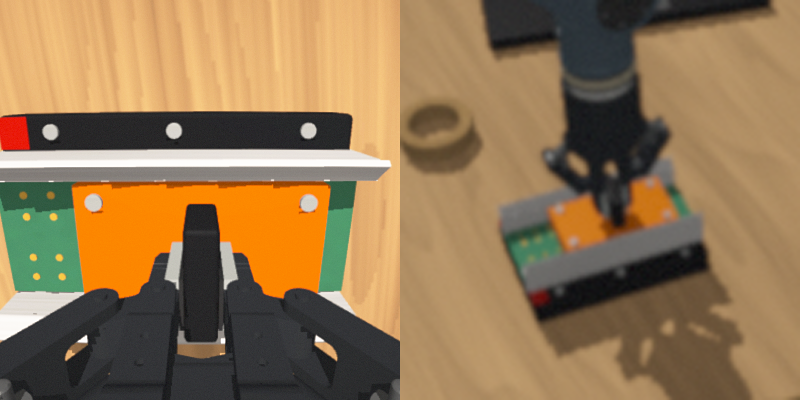

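The picture shows the cover sitting flat between the rails over the pin. Pressing harder doubled the force (21 N net) but left z at 0.0632, so it is on the hard stop.

```bash
python3 -c "
from station import order
print(order.sign_off())"
```

```text
the job is handed in; nothing more can be done
None
```

I handed the job in at about 19 s of the 51 s allowed: the cover rested on the pin at the jig front, slid back and dropped over the pin, and is pressed to the hard stop (about 21 N), still gripped.

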